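# Fit the sprung burnishing roller into its stand

### The job

Take the pale wooden burnishing roller out of its cradle and fit it in the dark wooden stand: brass spring plunger in the pocket of the tall slotted cheek, steel pin in the hole of the lower cheek, seated fully home at both ends by its own spring and let go. Work gently, so that the stand is never pushed or struck hard (keep under 20 N), and leave the other things on the bench where they are.

Things in the scene. Friction and masses are not known exactly. Their poses are not given: they have to be found in the camera images.
- stand: dark wooden base, 110 x 250 x 14 mm, fixed to the bench; origin: centre of its underside; z up, y along it. On it, on a metal carriage, stand two dark cheeks (60 mm wide in x, 22 mm thick, inner faces 120 mm apart), centred in x. The carriage is clamped fast anywhere up to 20 mm off centre along y: its place is not measured and has to be felt. y values of the cheeks below are from the carriage's middle
- slot_end (a point): brass button on the base at its +y end (x 0, y 119, z 15.5 mm in the base's frame and axes). The cheek at this end is the taller (129 mm high), inner face at y = 60 mm, with an upright slot 16 mm wide (back at y = 68 mm), open at the top, floor 80 mm above the bench. From 80 to 93 mm high its back opens into a pocket 4 mm deeper: a plunger on the floor is at the axle height, 85 mm, and springs in
- hole_end (a point): brass button on the base at its -y end (x 0, y -119, z 15.5 mm in the base's frame and axes). The cheek at this end is the lower (97 mm high), inner face at y = -60 mm, with a blind hole 14 mm wide, from 80 to 92 mm above the bench, 12 mm deep; the pin can enter it only from between the cheeks
- cradle_seat (a point): plywood cradle fixed to the bench, base 70 x 110 x 8 mm, with two V supports 4 mm thick, 56 mm apart, in the roller's two grooves. Point: where the roller's centre lies at the start, 45 mm high; y along the roller, z up. The roller lifts straight up out of it
- roller_center (a point): pale wooden roller, about 0.2 kg, axis level. Point: its centre on the axis; y along the axis towards the brass plunger. Smooth middle band 32 mm in diameter, 36 mm long, between ribs of 36 mm; the wood ends at y = -38 and +38 mm, then dark collars, 18 mm in diameter, to y = -50 and +50 mm. In the stand, with the -y collar against the drilled cheek and the plunger in its pocket, the plunger is still 4 mm in
- plunger_tip (a point): round end of the brass plunger (10 mm in diameter), on the axis, 86 mm from the roller's centre when free; roller's axes. It stands 36 mm out of the collar and pushes in 18.5 mm to a hard stop. It is polished and slides easily. Spring: 3 N at the start, 0.4 N more per mm, 10.4 N at the stop. On the slot's back it must be in 16 mm or more for the pin to pass down inside the drilled cheek
- pin_tip (a point): round end of the fixed steel pin (8 mm in diameter, 8 mm long beyond the collar), on the axis, 58 mm from the roller's centre; roller's axes
- notebook: closed leather-covered notebook, 158 x 208 x 22 mm, a bystander; origin at its underside
- wax_tin: low round aluminium tin, 56 mm across, 28 mm high, a bystander; origin at its underside
- mallet: wooden mallet lying down, 240 mm long, a bystander
- awl: awl with a wooden handle, 140 mm long, lying down, a bystander
- brass_cup: brass cup, 70 mm across, 60 mm high, a bystander; origin at its underside
- dye_jar: amber glass jar with a black cap, 52 mm across, 75 mm high, a bystander; origin at its underside
- folder: flat white creasing blade, 130 x 22 x 6 mm, a bystander; origin at its underside
Mind the look-alikes: they are no part of the job. Leave any red look-alike of the part that bears roller_center alone.

How it is judged (in metres and radians):
On the way:
1. the roller is lifted clear of its cradle (distance between roller_center and cradle_seat above 0.03 m and height (world z) of roller_center above 0.07 m), for 0.1 s.
At the end, for the whole second after the job is handed in: the roller lies at rest in the stand: plunger at the slotted end and in its pocket, pin in the hole, both tips within 5 mm of the axle height and 6 mm of the base's middle line, held by the spring, which has let out again until the tips are 137.5 to 142.5 mm apart (140 fully home) (x of plunger_tip in the frame of stand between -0.006 and 0.006 m and z of plunger_tip in the frame of stand between 0.08 and 0.09 m and y of plunger_tip in the frame of stand above 0.045 m and x of pin_tip in the frame of stand between -0.006 and 0.006 m and z of pin_tip in the frame of stand between 0.08 and 0.09 m and distance between plunger_tip and pin_tip between 0.1375 and 0.1425 m and contact force between roller and stand above 2 N and linear speed of roller below 0.02 m/s); the robot touches nothing.
It fails at once if the stand is pushed or struck with more than 20 N (contact force between stand and anything else above 20 N).
It fails at once if a bystander is moved more than 30 mm (distance of any of notebook, wax_tin, mallet, awl, brass_cup, dye_jar, folder from where it was at the start of the episode above 0.03 m).
It also fails if it takes over 72 s, if anything falls off the work surface, if the arm or the gripper's body presses on something with over 40 N, if the wrist force passes 120 N, or if a joint passes its speed limit or range.

### The arm

A 7-joint arm with a two-finger parallel gripper is mounted at the origin on the work surface. World frame = base frame: x ahead of the robot, y to its left, z up, the work surface at z = 0. Lengths are in mm, angles in rad, forces in N, time in s.
With the tool pointing down it reaches from about 425 to 950 mm from the base axis. Payload 4.7 kg.
Tool frame: the origin (TCP) lies midway between the tips of the shut fingers; the grasp point (between the pads) lies 19 mm behind it (bot.hold_point_z is the distance from the TCP to the grasp point, in mm); z points along the fingers, x is the direction in which the jaws open and shut, and the axes are right-handed (so a half turn about z gives the same grasp; the last joint's range is limited). The gripper opens to 85 mm and grips with 20 to 120 N. Pads are 22 mm wide; open, the fingers measure 114 mm over their backs; the gripper's body (76 mm by 85 mm) begins 54 mm behind the grasp point. The pads swing forward as they close: fully open they stand 13 mm farther back than shut.
Start: joints at [1.121, 0.469, -0.049, 1.532, 0.024, 1.141, -0.082], TCP at [275.778, -616.113, 231.335] pointing down, gripper open.
Joint ranges: [-2.59, 2.59], [-0.33, 1.99], [-1.39, 1.29], [0.1, 2.45], [-1.04, 4.18], [0.21, 1.99], [-2.66, 2.66]. Speed limits (rad/s): [2.57, 2.57, 3.14, 3.14, 3.14, 3.14, 3.14].

### API

Orientations are given as a rotation vector (axis times angle).
In Python, from bench import bot gives the robot as it stands. The module is installed in compiled form; this text tells all that it offers.
- The arm moves only by the tool apply_moves, never from a script. Its argument "targets" is a list that holds one entry, the list of rows, each a list of 7 numbers: the shift along the tool's x, y, z in cm, then the turn, a rotation vector about the tool's x, y, z in rad, then the closure, from 0 (fully open) to 1 (shut). In form: [[[x, y, z, rx, ry, rz, fingers], ...]]. A call has exactly 5 rows; each row shifts and turns the pose as measured when the row begins, along the tool's axes as they then stand; what a row does not reach is not made up. A row lasts 1/10 s, in which the tool goes at most 50 mm and 8.59 degrees, less where a joint would pass 70% of its speed; a pose out of reach is approached as far as the arm can. A call with a gripper value outside its range is refused whole. The fingers move at their own pace and stop on an object; the grip force is fixed at half the most. Time passes only in rows, so rows that do not move let the fingers close, or fill a call up. It gives the time, the measured TCP pose, the force and the opening at its end, in the units of the state.
- bot.read_state(): the state, without advancing time (a new reading comes with each control period).
- bot.get_image(name): name is "side" or "top"; returns the picture (480x640x3 uint8, red, green, blue); there is no depth.
- bot.get_calibration(name): a dict with "mtx" (3x3 intrinsics, pixels), "rvec" (rotation vector, rad) and "tvec" (3), from world to camera coordinates, as OpenCV has them. Camera axes: x right, y down, z forward; pixel columns grow to the right and rows downward; lengths in mm; the calibration is good to about 2 mm. A picture is of the moment at which its call begins. get_calibration takes no time and is no camera call.
- bot.close_job(): hands the job in, once; it reports no verdict.
Trained networks look in the newest picture that a camera, given by its name, has taken for a name from the list of things; names that differ only in an ending like _2 or _b are one class to them, and where a whole thing is asked for, a point or a joint stands for the part that bears it (a point fixed in the world has none). Each returns a list of dicts, best first, with "confidence" (0 to 1); they miss things now and then, are a little off and sometimes report something else, mostly with a low value. They report only what shows in the picture. A call takes as long as a camera call. They do not tell look-alikes from the thing itself.
- bot.search_frame(query, camera): "location" ([x, y, z] in mm, in the coordinates of the camera as it stood for that picture, good to about 4 mm: the middle of the surface that is visible of it).
- bot.outline_of(query, camera): "region" (480x640 bool, what is visible of it).
- bot.landmark_of(query, camera): "location" ([x, y, z] in mm, in the coordinates of the camera as it stood for that picture, good to about 4 mm: a listed point, or the origin of a listed thing).
The state is a dict: "time_s": time; "joint_pos": joint angles; "joint_velocities": joint speeds; "tau": joint torques, N m; "tcp_pos": TCP position; "ee_rot": TCP orientation; "wrist_force": force on the tool from outside, world axes, zero at the start; "torque": the same for the moment, N m; "grip_width": finger opening in mm.
Only numpy, scipy, OpenCV 4.12 (cv2) and the standard library are available. Lean on these libraries where they do the work, as an engineer would, in place of code of your own. Each camera call takes 0.05 s, during which the arm holds its last target.

## Working session

There is one attempt and no reset: what is moved stays moved. The work goes in short steps, Python scripts to look and compute and a tool call to move; the robot and the scene stay as the last step left them, time stands still between calls to the robot, and variables do not carry over. Pictures are saved under pics/ and viewed, and the job is handed in when it is done.

Besides the shell and the picture viewer there is one more tool, called after ">>>" by a JSON object that holds its "name" and its "arguments", one argument or row to a line. apply_moves: Moves the arm, as the interface text tells. Its arguments: {"type":"object","properties":{"targets":{"type":"array"}},"required":["targets"]}

```bash
ls; mkdir -p pics; cat > h.py <<'E'
import numpy as np, cv2
from bench import bot
def cal(c):
    k=bot.get_calibration(c); R=cv2.Rodrigues(np.array(k['rvec'],float))[0]; return np.array(k['mtx'],float),R,np.array(k['tvec'],float).ravel()
def w(c,p):
    K,R,t=cal(c); return R.T@(np.array(p)-t)
def pix(c,P):
    K,R,t=cal(c); q=K@(R@np.array(P,float)+t); return q[:2]/q[2]
def save(c,n):
    im=bot.get_image(c); cv2.imwrite(f'pics/{n}.png',im[:,:,::-1]); return im
def lm(q,c,f='landmark_of'):
    return [(round(d['confidence'],2),np.round(w(c,d['location']),1)) for d in getattr(bot,f)(q,c)]
def ray(c,px,z):
    K,R,t=cal(c); d=R.T@np.linalg.solve(K,[px[0],px[1],1.]); o=-R.T@t; return o+d*(z-o[2])/d[2]
E
python3 - <<'E'
from h import *
for c in('side','top'):
    save(c,c+'0')
    for q in ['slot_end','hole_end','cradle_seat','roller_center','plunger_tip','pin_tip','stand']:
        print(c,q,[(a,b,pix(c,b).round()) for a,b in lm(q,c)])
print(bot.read_state())
E
```

```text
pics
side slot_end []
side hole_end [(0.69, array([ 590.4, -280.7,   16.1]), array([370., 191.])), (0.36, array([728.1, 299.2,  -3.1]), array([194., 347.]))]
side cradle_seat [(0.72, array([597.4, 175.2,  45.2]), array([284., 307.]))]
side roller_center [(0.91, array([452.1, 242.7,  15.1]), array([340., 373.])), (0.82, array([597.8, 176.8,  42.6]), array([284., 309.]))]
side plunger_tip [(0.61, array([601.1, 264.7,  43.5]), array([259., 343.])), (0.44, array([599.3, 118. ,  44.9]), array([297., 286.])), (0.43, array([489.8, 323.7,  16.5]), array([299., 404.]))]
side pin_tip [(0.89, array([599.7, 117.4,  44.2]), array([297., 286.])), (0.56, array([426.7, 197. ,  15.4]), array([362., 357.]))]
side stand [(0.75, array([ 5.899e+02, -1.661e+02,  5.000e-01]), array([354., 221.])), (0.41, array([729.6, 302.2,  -4.7]), array([193., 349.]))]
top slot_end [(0.83, array([600. , -47.7,  16.9]), array([331., 232.]))]
top hole_end [(0.63, array([ 589.3, -286. ,   12.5]), array([417., 237.]))]
top cradle_seat [(0.6, array([599.7, 263.8,  43.7]), array([216., 230.]))]
top roller_center [(0.82, array
[... 584 characters left out ...]
t_pos': array([ 1.12111779,  0.46858046, -0.04858475,  1.53250574,  0.02409919,
        1.14099252, -0.08235328]), 'joint_velocities': array([ 3.69126886e-05, -1.96635721e-04,  6.10159533e-04, -1.01786351e-03,
       -7.97302535e-04, -1.62620795e-03, -4.78674389e-04]), 'tau': array([-5.25978121e-04, -5.10110378e+01, -4.67099959e-02, -2.38004851e+01,
        1.08933108e-02,  7.89598471e-04, -8.04585198e-06]), 'tcp_pos': array([ 275.75877838, -616.12118533,  231.34554836]), 'ee_rot': array([ 2.63631674e+00, -1.70859344e+00,  1.58182801e-04]), 'wrist_force': array([-0.45525413,  0.24255065,  0.43409269]), 'torque': array([ 0.03854592,  0.00934577, -0.00748529]), 'grip_width': 85.28845662864384}
```

View pics/side0.png

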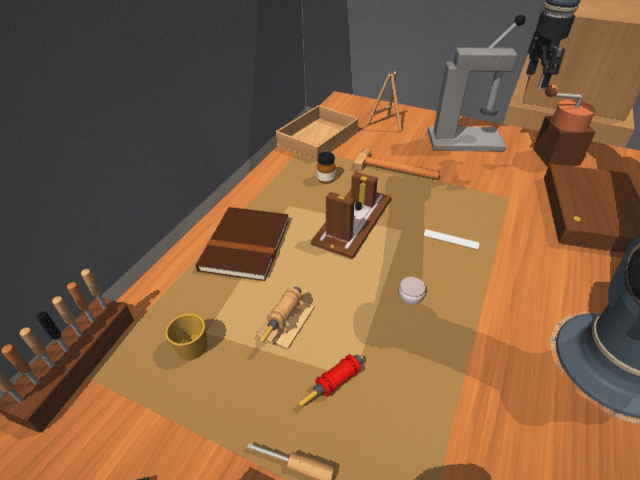

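View pics/top0.png

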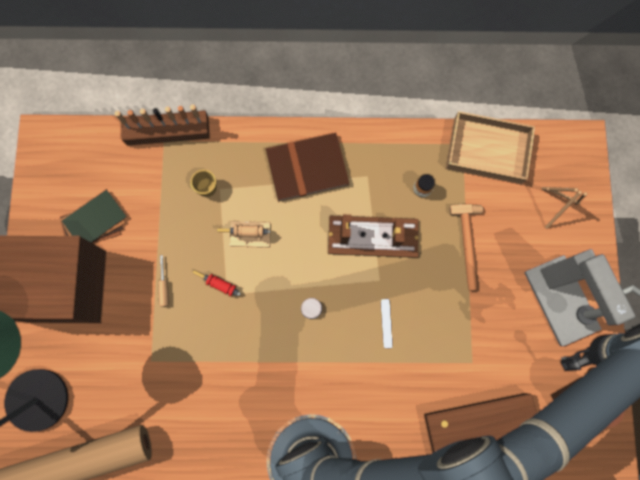

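```bash
python3 - <<'E'
from h import *
import collections
acc=collections.defaultdict(list)
for i in range(4):
  for c in('side','top'):
    im=bot.get_image(c)
    for q in ['slot_end','hole_end','stand','plunger_tip','pin_tip','roller_center']:
        for d in lm(q,c):
            p=d[1]
            if 560<p[0]<630: acc[q,c].append(p)
for k,v in acc.items(): print(k,len(v),np.round(v,0).tolist(),np.median(v,0).round(1))
im=cv2.imread('pics/side0.png')[150:270,290:410]; cv2.imwrite('pics/sz.png',cv2.resize(im,(600,600),interpolation=cv2.INTER_CUBIC))
im=cv2.imread('pics/top0.png')[200:275,315:435]; cv2.imwrite('pics/tz.png',cv2.resize(im,(800,500),interpolation=cv2.INTER_CUBIC))
E
```

```text
('slot_end', 'side') 6 [[599.0, -45.0, 13.0], [598.0, -46.0, 15.0], [600.0, 261.0, 46.0], [599.0, -47.0, 15.0], [596.0, -44.0, 11.0], [562.0, -433.0, -2.0]] [598.6 -45.8  13.8]
('hole_end', 'side') 5 [[590.0, -285.0, 17.0], [601.0, 176.0, 45.0], [590.0, -283.0, 14.0], [587.0, -282.0, 16.0], [587.0, -283.0, 17.0]] [ 589.7 -282.8   16.7]
('stand', 'side') 4 [[591.0, -166.0, 4.0], [589.0, -163.0, -0.0], [590.0, -165.0, 3.0], [590.0, -165.0, 3.0]] [ 589.8 -165.     3. ]
('plunger_tip', 'side') 4 [[600.0, 265.0, 43.0], [599.0, 175.0, 44.0], [597.0, 264.0, 42.0], [599.0, 263.0, 45.0]] [599.2 263.4  43.6]
('pin_tip', 'side') 6 [[597.0, 117.0, 43.0], [597.0, 177.0, 41.0], [598.0, 118.0, 42.0], [588.0, -284.0, 18.0], [599.0, 118.0, 47.0], [602.0, 118.0, 45.0]] [597.2 117.8  42.6]
('roller_center', 'side') 6 [[597.0, 174.0, 44.0], [599.0, -44.0, 12.0], [597.0, 177.0, 43.0], [597.0, 177.0, 42.0], [597.0, 176.0, 44.0], [602.0, 263.0, 45.0]] [597.  176.7  43.4]
('slot_end', 'top') 6 [[600.0, -45.0, 19.0], [600.0, 261.0, 42.0], [600.0, -49.0, 19.0], [597.0, -48.0, 20.0], [598.0, -46.0, 16.0], [597.0, 116.0, 46.0]] [599.2 -45.2  19.9]
('hole_end', 'top') 5 [[589.0, -283.0, 12.0], [564.0, -429.0, -4.0], [589.0, -286.0, 14.0], [587.0, -285.0, 13.0], [588.0, -283.0, 16.0]] [ 588.2 -285.4   12.6]
('stand', 'top') 3 [[593.0, -167.0, -2.0], [590.0, -165.0, -1.0], [590.0, -284.0, 15.0]] [ 590.4 -167.3   -1. ]
('plunger_tip', 'top') 4 [[599.0, 262.0, 44.0], [600.0, 264.0, 42.0], [601.0, 261.0, 44.0], [599.0, 263.0, 44.0]] [599.7 262.4  43.5]
('pin_tip', 'top') 6 [[596.0, 116.0, 47.0], [596.0, 116.0, 47.0], [588.0, -287.0, 14.0], [597.0, 118.0, 45.0], [599.0, 118.0, 45.0], [595.0, -168.0, -0.0]] [595.8 116.1  45. ]
('roller_center', 'top') 5 [[600.0, 179.0, 45.0], [600.0, 174.0, 40.0], [599.0, 175.0, 39.0], [600.0, 178.0, 41.0], [589.0, -285.0, 14.0]] [599.7 174.9  40.3]
```

View pics/sz.png

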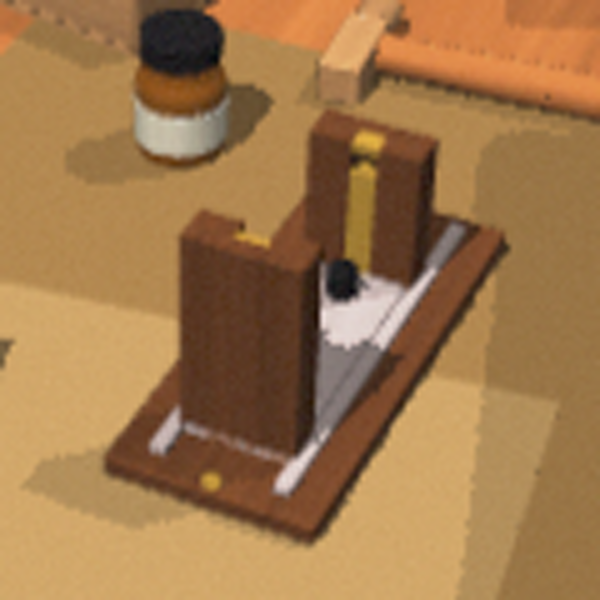

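View pics/tz.png

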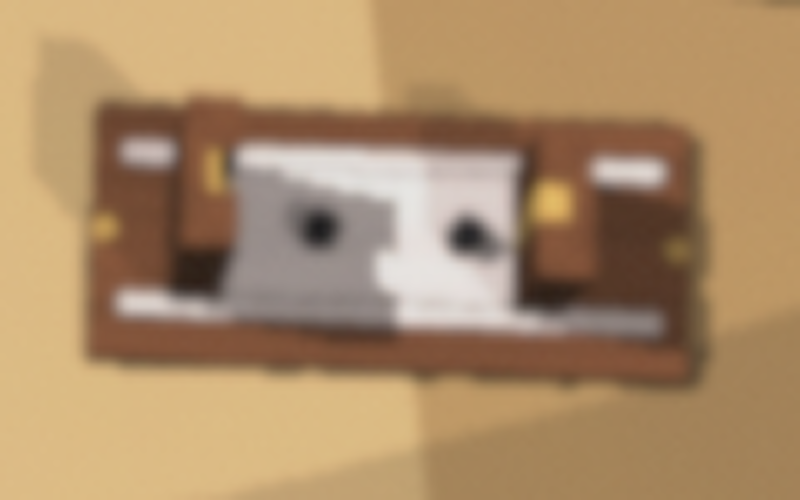

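```bash
python3 - <<'E'
from h import *
yaw=-0.042
o=np.array([593,-165.0]); u=np.array([-np.sin(yaw),np.cos(yaw)]); v=np.array([np.cos(yaw),np.sin(yaw)])
def sf(c,px,z):
    p=ray(c,px,z)[:2]-o; return (np.round([p@v,p@u],1)).tolist()
T=lambda x,y:(315+(x+.5)/6.667-.5,200+(y+.5)/6.667-.5)
S=lambda x,y:(290+(x+.5)/5-.5,150+(y+.5)/5-.5)
print('slot outer -> 82', sf('top',T(183,175),129),'inner 60',sf('top',T(240,175),129))
print('corners slot',sf('top',T(188,97),129),sf('top',T(180,250),129))
print('hole inner -60',sf('top',T(537,180),97),'outer -82',sf('top',T(598,200),97))
print('corners hole',sf('top',T(533,125),97),sf('top',T(598,280),97))
print('base corners',[sf('top',T(*a),14) for a in [(97,100),(88,358),(697,385),(695,130)]])
print('buttons',[sf('top',T(*a),15.5) for a in [(105,228),(678,250)]])
print('S buttons',sf('side',S(211,482),15.5))
print('S slot top outer corners',sf('side',S(181,232),129),sf('side',S(304,264),129),'inner',sf('side',S(201,208),129),sf('side',S(322,242),129))
print('S hole top inner corners',sf('side',S(308,134),97),sf('side',S(421,158),97),'outer',sf('side',S(326,110),97),sf('side',S(438,138),97))
print('S base corners',[sf('side',S(*a),14) for a in [(108,462),(310,538),(507,243)]])
E
```

```text
slot outer -> 82 [-3.0, 91.5] inner 60 [-1.8, 69.5]
corners slot [28.1, 90.8] [-32.6, 91.5]
hole inner -60 [9.3, -49.6] outer -82 [2.4, -73.8]
corners hole [31.5, -47.5] [-29.8, -74.4]
base corners [[53.4, 123.5], [-56.0, 122.5], [-54.9, -128.7], [53.0, -126.3]]
buttons [[-1.3, 117.9], [1.2, -119.7]]
S buttons [-1.5, 118.7]
S slot top outer corners [29.0, 88.9] [-28.7, 85.1] inner [29.1, 69.2] [-29.2, 67.4]
S hole top inner corners [28.9, -47.4] [-28.3, -53.8] outer [29.6, -70.4] [-29.3, -73.1]
S base corners [[48.1, 127.1], [-56.9, 129.7], [-58.2, -115.0]]
```

```bash
cat >> h.py <<'E'
from scipy.spatial.transform import Rotation as Ro
def plan(wps,yaw,f=0.,vmax=48.,rmax=.145):
    s=bot.read_state(); p=np.array(s['tcp_pos']); R=Ro.from_rotvec(s['ee_rot'])
    Rt=Ro.from_euler('z',yaw)*Ro.from_rotvec([np.pi,0,0])
    print('t',round(s['time_s'],2),'p',p.round(1),'F',np.round(s['wrist_force'],1),'T',np.round(s['torque'],2),'g',round(s['grip_width'],1))
    print('  err rot now',(R.inv()*Rt).as_rotvec().round(3)); rows=[]
    for wp in wps:
        wp=np.array(wp,float)
        while np.linalg.norm(wp-p)>.3 :
            d=wp-p; L=np.linalg.norm(d); n=np.ceil(L/vmax); d=d/n
            rv=(R.inv()*Rt).as_rotvec(); a=np.linalg.norm(rv); 
            if a>rmax: rv*=rmax/a
            rows.append(np.r_[np.round(R.inv().apply(d)/10,2),np.round(rv,3),f])
            p=p+d; R=R*Ro.from_rotvec(rv)
    while len(rows)%5: rows.append(np.r_[0,0,0,(R.inv()*Rt).as_rotvec().round(3),f]); R=Rt
    for i in range(0,len(rows),5): print('[['+','.join('['+','.join('%g'%(x+0.) for x in r)+']' for r in rows[i:i+5])+']]')
E
python3 - <<'E'
from h import *
plan([(430,-250,260),(598,177,180)],-0.005)
E
```

```text
t 3.6 p [ 275.8 -616.1  231.3] F [-0.4 -0.9  0.1] T [0.02 0.01 0.  ] g 85.3
  err rot now [-0.    -0.    -1.145]
[[[-3.01,-3.23,-0.32,0,0,-0.145,0],[-2.52,-3.63,-0.32,0,0,-0.145,0],[-1.96,-3.95,-0.32,0,0,-0.145,0],[-1.37,-4.2,-0.32,0,0,-0.145,0],[-0.75,-4.35,-0.32,0,0,-0.145,0]]]
[[[-0.12,-4.41,-0.32,0,0,-0.145,0],[0.52,-4.38,-0.32,0,0,-0.145,0],[1.15,-4.26,-0.32,0,0,-0.13,0],[1.69,-4.08,-0.32,0,0,0,0],[1.66,-4.28,0.8,0,0,0,0]]]
[[[1.66,-4.28,0.8,0,0,0,0],[1.66,-4.28,0.8,0,0,0,0],[1.66,-4.28,0.8,0,0,0,0],[1.66,-4.28,0.8,0,0,0,0],[1.66,-4.28,0.8,0,0,0,0]]]
[[[1.66,-4.28,0.8,0,0,0,0],[1.66,-4.28,0.8,0,0,0,0],[1.66,-4.28,0.8,0,0,0,0],[1.66,-4.28,0.8,0,0,0,0],[0,0,0,0,0,0,0]]]
```

>>> {"name": "apply_moves", "arguments": {
  "targets": [
    [[-3.0,-3.2,-0.3,0,0,-0.145,0],[-2.5,-3.6,-0.3,0,0,-0.145,0],[-2.0,-4.0,-0.3,0,0,-0.145,0],[-1.4,-4.2,-0.3,0,0,-0.145,0],[-0.8,-4.3,-0.3,0,0,-0.145,0]]
  ]
}}

```text
time_s: 4.1
tcp_pos: [356.6, -412.4, 244.7]
ee_rot: [3.071, -0.641, -0.003]
wrist_force: [-0.2, -0.8, 0.5]
grip_width: 85.6
```

>>> {"name": "apply_moves", "arguments": {
  "targets": [
    [[-0.1,-4.4,-0.3,0,0,-0.145,0],[0.5,-4.4,-0.3,0,0,-0.145,0],[1.1,-4.3,-0.3,0,0,-0.13,0],[1.7,-4.1,-0.3,0,0,0,0],[1.6,-4.3,0.5,0,0,0,0]]
  ]
}}

```text
time_s: 4.6
tcp_pos: [439.0, -196.1, 253.4]
ee_rot: [3.133, 0.04, 0.003]
wrist_force: [1.6, -0.4, -0.2]
grip_width: 85.6
```

```bash
python3 - <<'E'
from h import *
plan([(598,176.5,150)],-0.005)
E
```

```text
t 4.6 p [ 439.  -196.1  253.4] F [ 1.6 -0.4 -0.2] T [ 0.04 -0.09  0.03] g 85.6
  err rot now [ 0.009 -0.002  0.03 ]
[[[1.87,-4.1,1.12,0.009,-0.002,0.03,0],[1.75,-4.15,1.15,0,0,0,0],[1.75,-4.15,1.15,0,0,0,0],[1.75,-4.15,1.15,0,0,0,0],[1.75,-4.15,1.15,0,0,0,0]]]
[[[1.75,-4.15,1.15,0,0,0,0],[1.75,-4.15,1.15,0,0,0,0],[1.75,-4.15,1.15,0,0,0,0],[1.75,-4.15,1.15,0,0,0,0],[0,0,0,0,0,0,0]]]
```

>>> {"name": "apply_moves", "arguments": {
  "targets": [
    [[1.8,-4.1,1.1,0.009,-0.002,0.03,0],[1.7,-4.1,1.1,0,0,0,0],[1.7,-4.1,1.1,0,0,0,0],[1.7,-4.1,1.1,0,0,0,0],[1.7,-4.1,1.1,0,0,0,0]]
  ]
}}

```text
time_s: 5.1
tcp_pos: [528.6, 16.5, 199.7]
ee_rot: [3.138, -0.013, 0.013]
wrist_force: [0.2, -0.7, 0.1]
grip_width: 85.1
```

```bash
python3 - <<'E'
from h import *
plan([(598,176.5,110)],-0.005)
E
```

```text
t 5.1 p [528.6  16.5 199.7] F [ 0.2 -0.7  0.1] T [-0.02 -0.01  0.02] g 85.1
  err rot now [ 0.004 -0.008 -0.003]
[[[1.35,-3.22,1.79,0.004,-0.008,-0.003,0],[1.37,-3.21,1.79,0,0,0,0],[1.37,-3.21,1.79,0,0,0,0],[1.37,-3.21,1.79,0,0,0,0],[1.37,-3.21,1.79,0,0,0,0]]]
```

>>> {"name": "apply_moves", "arguments": {
  "targets": [
    [[1.35,-3.2,1.8,0.004,-0.008,-0.003,0],[1.37,-3.2,1.8,0,0,0,0],[1.37,-3.2,1.8,0,0,0,0],[1.37,-3.2,1.8,0,0,0,0],[1.37,-3.2,1.6,0,0,0,0]]
  ]
}}

```text
time_s: 5.6
tcp_pos: [602.4, 184.6, 110.3]
ee_rot: [-3.141, 0.007, -0.008]
wrist_force: [0.8, -0.2, 0.4]
grip_width: 85.4
```

```bash
python3 - <<'E'
from h import *
plan([(598,176.5,26)],-0.005,vmax=22)
save('side','s1');
E
```

```text
t 5.6 p [602.4 184.6 110.3] F [ 0.8 -0.2  0.4] T [-0.02 -0.03 -0.02] g 85.4
  err rot now [-0.001 -0.005  0.001]
[[[-0.12,0.21,2.11,-0.001,-0.005,0.001,0],[-0.11,0.2,2.11,0,0,0,0],[-0.11,0.2,2.11,0,0,0,0],[-0.11,0.2,2.11,0,0,0,0],[0,0,0,0,0,0,0]]]
```

View pics/s1.png

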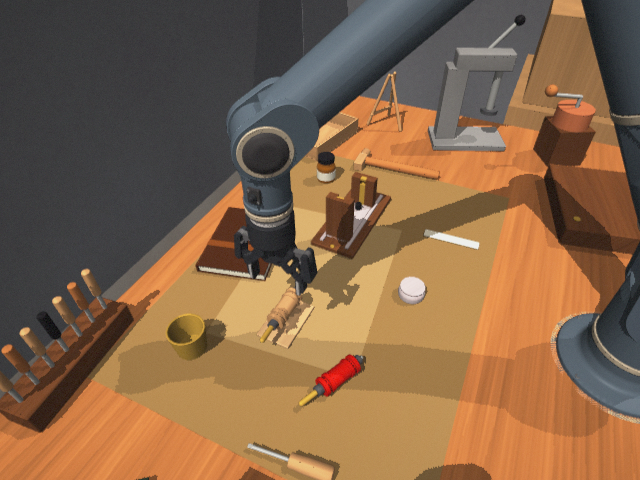

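The open gripper stands above the pale roller (about pixel 285,300), straddling it; nothing has been disturbed.

>>> {"name": "apply_moves", "arguments": {
  "targets": [
    [[-0.4,0.8,1.0,0,0,0,0],[0,0,1.8,0,0,0,0],[0,0,1.8,0,0,0,0],[0,0,1.8,0,0,0,0],[0,0,0,0,0,0,0]]
  ]
}}

```text
time_s: 6.15
tcp_pos: [596.8, 180.6, 39.8]
ee_rot: [-3.138, -0.003, -0.003]
wrist_force: [-0.7, -0.3, 0.4]
grip_width: 85.2
```

```bash
python3 - <<'E'
from h import *
plan([(598.5,176.5,26)],-0.005,vmax=15)
E
```

```text
t 6.15 p [596.8 180.6  39.8] F [-0.7 -0.3  0.4] T [-0.11  0.06 -0.03] g 85.2
  err rot now [-0.004 -0.002  0.007]
[[[0.17,0.41,1.38,-0.004,-0.002,0.007,0],[0,0,0,0,0,0,0],[0,0,0,0,0,0,0],[0,0,0,0,0,0,0],[0,0,0,0,0,0,0]]]
```

>>> {"name": "apply_moves", "arguments": {
  "targets": [
    [[0.17,0.41,0.7,-0.004,0,0.007,0],[0,0,0.7,0,0,0,0],[0,0,0,0,0,0,0],[0,0,0,0,0,0,0],[0,0,0,0,0,0,0]]
  ]
}}

```text
time_s: 6.65
tcp_pos: [600.2, 172.9, 27.5]
ee_rot: [3.14, -0.015, 0.009]
wrist_force: [0.3, 0.3, 0.8]
grip_width: 85.5
```

```bash
python3 - <<'E'
from h import *
plan([(598.5,176.5,26)],-0.005,vmax=15)
E
```

```text
t 6.65 p [600.2 172.9  27.5] F [0.3 0.3 0.8] T [ 0.01 -0.01 -0.04] g 85.5
  err rot now [ 0.001 -0.005 -0.005]
[[[-0.18,-0.36,0.15,0.001,-0.005,-0.005,0],[0,0,0,0,0,0,0],[0,0,0,0,0,0,0],[0,0,0,0,0,0,0],[0,0,0,0,0,0,0]]]
```

>>> {"name": "apply_moves", "arguments": {
  "targets": [
    [[-0.12,-0.25,0.15,0,-0.005,-0.005,0],[0,0,0,0,0,0,0],[0,0,0,0,0,0,0],[0,0,0,0,0,0,0],[0,0,0,0,0,0,0]]
  ]
}}

```text
time_s: 7.15
tcp_pos: [599.6, 176.8, 27.1]
ee_rot: [-3.142, 0.005, -0.003]
wrist_force: [-0.1, 0.7, 0.4]
grip_width: 85.0
```

```bash
python3 - <<'E'
from h import *
plan([(598.5,176.5,26)],-0.005,vmax=15)
E
```

```text
t 7.15 p [599.6 176.8  27.1] F [-0.1  0.7  0.4] T [-0.   -0.06 -0.02] g 85.0
  err rot now [-0.    -0.002  0.002]
[[[-0.11,0.03,0.11,0,-0.002,0.002,0],[0,0,0,0,0,0,0],[0,0,0,0,0,0,0],[0,0,0,0,0,0,0],[0,0,0,0,0,0,0]]]
```

Close.

>>> {"name": "apply_moves", "arguments": {
  "targets": [
    [[-0.08,0,0.1,0,0,0,0.5],[0,0,0,0,0,0,1],[0,0,0,0,0,0,1],[0,0,0,0,0,0,1],[0,0,0,0,0,0,1]]
  ]
}}

```text
time_s: 7.65
tcp_pos: [598.9, 176.8, 26.2]
ee_rot: [-3.141, 0.005, -0.004]
wrist_force: [-0.1, 0.4, 0.4]
grip_width: 30.5
```

>>> {"name": "apply_moves", "arguments": {
  "targets": [
    [[0,0,0,0,0,0,1],[0,0,0,0,0,0,1],[0,0,0,0,0,0,1],[0,0,0,0,0,0,1],[0,0,0,0,0,0,1]]
  ]
}}

```text
time_s: 8.15
tcp_pos: [598.9, 176.7, 26.2]
ee_rot: [-3.141, 0.006, -0.004]
wrist_force: [-0.3, 0.2, 0.4]
grip_width: 29.9
```

>>> {"name": "apply_moves", "arguments": {
  "targets": [
    [[0,0,-1,0,0,0,1],[0,0,-2,0,0,0,1],[0,0,-3,0,0,0,1],[0,0,-3,0,0,0,1],[0,0,-3,0,0,0,1]]
  ]
}}

```text
time_s: 8.65
tcp_pos: [593.7, 174.4, 144.8]
ee_rot: [3.137, -0.004, -0.02]
wrist_force: [0.6, -0.3, -2.9]
grip_width: 30.6
```

```bash
python3 - <<'E'
from h import *
plan([(598.5,160,190)],-0.035,f=1)
for i in range(3):
  for c in ('side','top'):
    save(c,c+'2')
    s=bot.read_state();print(s['tcp_pos'].round(1))
    for q in ['roller_center','plunger_tip','pin_tip']: print(c,q,lm(q,c))
E
```

```text
t 8.65 p [593.7 174.4 144.8] F [ 0.6 -0.3 -2.9] T [-0.03 -0.04  0.04] g 30.6
  err rot now [0.005 0.013 0.033]
[[[0.42,1.46,-4.52,0.005,0.013,0.033,1],[0,0,0,0,0,0,1],[0,0,0,0,0,0,1],[0,0,0,0,0,0,1],[0,0,0,0,0,0,1]]]
[596.9 176.  150.6]
side roller_center [(0.85, array([594. , 172.1, 160.7])), (0.73, array([449.3, 247.1,  13.1]))]
side plunger_tip [(0.71, array([596.7, 262.7, 160. ])), (0.63, array([489.2, 325.9,  19.5]))]
side pin_tip [(0.64, array([595.4, 112.1, 163. ])), (0.17, array([ 590.4, -284.4,   16.7]))]
[593.6 174.1 142.8]
top roller_center [(0.9, array([452.3, 247.6,  14.7])), (0.59, array([ 5.908e+02, -1.641e+02, -2.000e-01])), (0.36, array([ 588.1, -284.3,   14. ]))]
top plunger_tip [(0.55, array([592.2, 258.3, 159.4])), (0.5, array([492.2, 325.1,  19.9])), (0.31, array([ 357.9, -202.3,   -0.6]))]
top pin_tip [(0.96, array([431. , 196.5,  16.6]))]
[593.6 174.3 142.2]
side roller_center [(0.65, array([589.6, 173.6, 159. ])), (0.64, array([451.9, 245.6,  15.1]))]
side plunger_tip [(0.53, array([493.4, 322.6,  17.5])), (0.43, array([596.1, 262.8, 159.5]))]
side pin_tip [(0.82, array([590.2, 115.6, 160.1]))]
[594.2 174.6 143.2]
top roller_center [(0.9, array([452.7, 249.4,  18. ])), (0.51, array([ 7.323e+02,  3.014e+02, -2.000e-01]))]
top plunger_tip [(0.54, array([495.2, 326.8,  21.1])), (0.34, array([794.3,  19.5,  -1.6]))]
top pin_tip [(0.9, array([431.3, 194. ,  16.2]))]
[594.4 174.7 143.7]
side roller_center [(0.97, array([594.6, 175.5, 161.7])), (0.82, array([448.9, 245.3,  15.7]))]
side plunger_tip [(0.66, array([598.3, 260.3, 158.5])), (0.63, array([492.4, 326.1,  16.8])), (0.25, array([ 561.4, -433.8,   -2.4]))]
side pin_tip [(0.66, array([425. , 195.2,  13.8]))]
[594.5 174.7 143.8]
top roller_center [(0.7, array([451.6, 249.7,  15.9]))]
top plunger_tip [(0.47, array([493.7, 329.5,  17.9]))]
top pin_tip [(0.59, array([426.4, 194.9,  16.1]))]
```

View pics/side2.png

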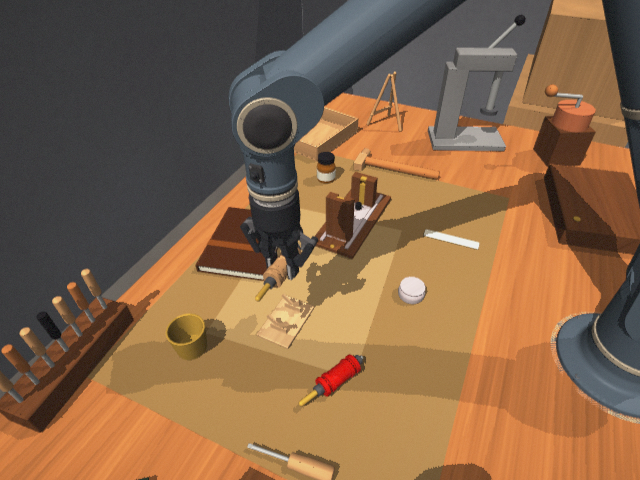

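The roller (≈ pixel 275,272) hangs level in the jaws and the cradle below (285,320) is empty.

```bash
python3 - <<'E'
from h import *
plan([(594,100,185),(591.5,-194,185)],-0.038,f=1)
E
```

```text
t 9.85 p [594.5 174.7 143.8] F [ 0.4  0.1 -2. ] T [-0.   -0.08 -0.  ] g 30.5
  err rot now [0.005 0.011 0.035]
[[[-0.04,3.74,-2.04,0.005,0.011,0.035,1],[0.12,3.73,-2.06,0,0,0,1],[0.12,4.2,0,0,0,0,1],[0.12,4.2,0,0,0,0,1],[0.12,4.2,0,0,0,0,1]]]
[[[0.12,4.2,0,0,0,0,1],[0.12,4.2,0,0,0,0,1],[0.12,4.2,0,0,0,0,1],[0.12,4.2,0,0,0,0,1],[0,0,0,0,0,0,1]]]
```

>>> {"name": "apply_moves", "arguments": {
  "targets": [
    [[0,3.7,-2.0,0.005,0.011,0.035,1],[0.1,3.7,-2.0,0,0,0,1],[0.1,4.2,0,0,0,0,1],[0.1,4.2,0,0,0,0,1],[0.1,4.2,0,0,0,0,1]]
  ]
}}

```text
time_s: 10.35
tcp_pos: [593.1, -20.9, 185.8]
ee_rot: [-3.135, 0.034, -0.004]
wrist_force: [0.2, 0.2, -2.2]
grip_width: 30.0
```

```bash
python3 - <<'E'
from h import *
plan([(591.5,-194,185)],-0.038,f=1)
E
```

```text
t 10.35 p [593.1 -20.9 185.8] F [ 0.2  0.2 -2.2] T [-0.05 -0.03 -0.  ] g 30.0
  err rot now [-0.007 -0.003  0.016]
[[[0.05,4.33,-0.01,-0.007,-0.003,0.016,1],[0.12,4.33,0.02,0,0,0,1],[0.12,4.33,0.02,0,0,0,1],[0.12,4.33,0.02,0,0,0,1],[0,0,0,0,0,0,1]]]
```

>>> {"name": "apply_moves", "arguments": {
  "targets": [
    [[0,4.3,0,-0.007,-0.003,0.016,1],[0.1,4.3,0,0,0,0,1],[0.1,4.2,0,0,0,0,1],[0.1,3.0,0,0,0,0,1],[0,0,0,0,0,0,1]]
  ]
}}

```text
time_s: 10.85
tcp_pos: [588.7, -195.1, 186.0]
ee_rot: [3.134, -0.078, 0.001]
wrist_force: [-0.4, -0.2, -2.9]
grip_width: 30.3
```

```bash
python3 - <<'E'
from h import *
plan([(591.5,-194,101)],-0.038,f=1,vmax=25)
for i in range(3):
  for c in ('top','side'):
    save(c,c+'3')
    s=bot.read_state();print(s['tcp_pos'].round(1), s['ee_rot'].round(3))
    for q in ['roller_center','plunger_tip','pin_tip','slot_end','hole_end']: print(c,q,[d for d in lm(q,c) if 560<d[1][0]<630])
im=cv2.imread('pics/top3.png')[190:280,300:450]; cv2.imwrite('pics/tz3.png',cv2.resize(im,(800,480),interpolation=cv2.INTER_CUBIC))
im=cv2.imread('pics/side3.png')[120:270,270:420]; cv2.imwrite('pics/sz3.png',cv2.resize(im,(600,600),interpolation=cv2.INTER_CUBIC))
E
```

```text
t 10.85 p [ 588.7 -195.1  186. ] F [-0.4 -0.2 -2.9] T [-0.    0.03 -0.06] g 30.3
  err rot now [ 0.006 -0.001 -0.012]
[[[0.07,-0.04,2.13,0.006,-0.001,-0.012,1],[0.07,-0.03,2.13,0,0,0,1],[0.07,-0.03,2.13,0,0,0,1],[0.07,-0.03,2.13,0,0,0,1],[0,0,0,0,0,0,1]]]
[ 588.9 -192.4  186.1] [ 3.136e+00 -7.400e-02  1.000e-03]
top roller_center [(0.53, array([ 586.3, -195.2,  200.2]))]
top plunger_tip [(0.6, array([ 561.8, -432.6,   -2.7])), (0.55, array([ 594.1, -107.1,  202.6]))]
top pin_tip []
top slot_end [(0.69, array([599.2, -47.2,  19.3]))]
top hole_end []
[ 590.  -186.   186.7] [ 3.139e+00 -5.900e-02  2.000e-03]
side roller_center [(0.76, array([ 587.2, -186.4,  203.2]))]
side plunger_tip [(0.54, array([595.9, -98.8, 203.9]))]
side pin_tip [(0.8, array([ 587.9, -243.7,  204.4]))]
side slot_end [(0.67, array([598. , -42.6,  12.8]))]
side hole_end [(0.85, array([ 590.7, -283.6,   17.9]))]
[ 589.7 -187.7  186.5] [ 3.138e+00 -6.300e-02  2.000e-03]
top roller_center [(0.76, array([ 592.3, -188.9,  202.3]))]
top plunger_tip []
top pin_tip []
top slot_end [(0.75, array([598.9, -48.3,  16.7]))]
top
[... 335 characters left out ...]
))]
side hole_end [(0.86, array([ 589.9, -278.5,   16.8]))]
[ 589.7 -188.   186.5] [ 3.138e+00 -6.400e-02  2.000e-03]
top roller_center [(0.77, array([ 590.4, -189.6,  203.2]))]
top plunger_tip [(0.54, array([ 594.2, -103.2,  201.5]))]
top pin_tip []
top slot_end [(0.65, array([594.6, -49.5,  15.8]))]
top hole_end []
[ 589.7 -188.   186.5] [ 3.138e+00 -6.400e-02  2.000e-03]
side roller_center [(0.7, array([ 590.2, -187.7,  201.8]))]
side plunger_tip [(0.39, array([ 594.5, -101.3,  203.4]))]
side pin_tip [(0.62, array([ 584.8, -247.3,  203.6])), (0.55, array([ 589.1, -166.5,    0.6]))]
side slot_end [(0.94, array([599.3, -44.1,  15.6]))]
side hole_end [(0.63, array([ 591. , -282.4,   14.5]))]
```

View pics/tz3.png

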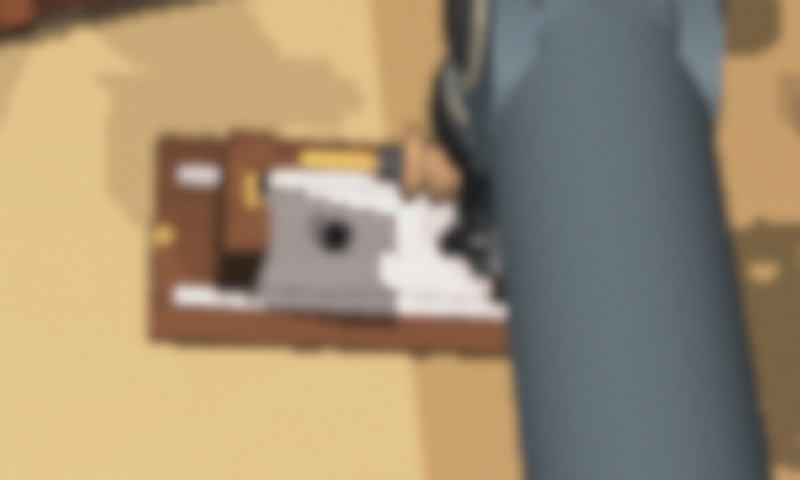

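View pics/sz3.png

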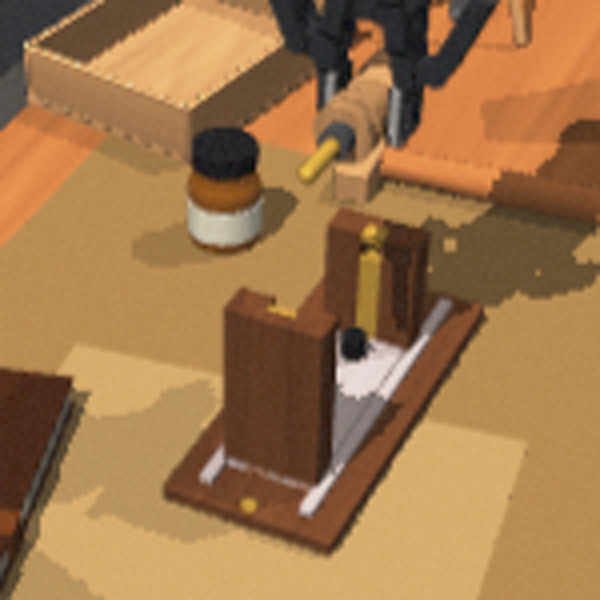

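The roller (zoom 355,110) hangs level above the stand, with the plunger towards the tall slotted cheek; the stand's slot insert shows at zoom (285,312).

```bash
python3 - <<'E'
from h import *
plan([(591.6,-195,101)],-0.040,f=1,vmax=25)
E
```

```text
t 12.65 p [ 589.7 -188.   186.5] F [ 0.3 -0.3 -2. ] T [-0.02  0.02 -0.02] g 30.4
  err rot now [ 0.003 -0.001 -0.001]
[[[0.05,0.17,2.14,0.003,-0.001,-0.001,1],[0.06,0.17,2.14,0,0,0,1],[0.06,0.17,2.14,0,0,0,1],[0.06,0.17,2.14,0,0,0,1],[0,0,0,0,0,0,1]]]
```

>>> {"name": "apply_moves", "arguments": {
  "targets": [
    [[0.2,0.6,1.0,0.003,0,0,1],[0,0.1,2.0,0,0,0,1],[0,0,2.0,0,0,0,1],[0,0,2.0,0,0,0,1],[0,0,0,0,0,0,1]]
  ]
}}

```text
time_s: 13.15
tcp_pos: [592.0, -198.1, 112.4]
ee_rot: [3.14, -0.067, 0.003]
wrist_force: [-0.4, 1.2, -2.4]
grip_width: 30.5
```

```bash
python3 - <<'E'
from h import *
plan([(591.6,-195,101)],-0.040,f=1,vmax=25)
E
```

```text
t 13.15 p [ 592.  -198.1  112.4] F [-0.4  1.2 -2.4] T [-0.01  0.03  0.02] g 30.5
  err rot now [ 0.001 -0.002 -0.002]
[[[-0.05,-0.31,1.14,0.001,-0.002,-0.002,1],[0,0,0,0,0,0,1],[0,0,0,0,0,0,1],[0,0,0,0,0,0,1],[0,0,0,0,0,0,1]]]
```

>>> {"name": "apply_moves", "arguments": {
  "targets": [
    [[0,-0.2,0.6,0,0,0,1],[0,-0.2,0.5,0,0,0,1],[0,0,0,0,0,0,1],[0,0,0,0,0,0,1],[0,0,0,0,0,0,1]]
  ]
}}

```text
time_s: 13.65
tcp_pos: [593.9, -194.6, 102.5]
ee_rot: [3.139, -0.067, 0.009]
wrist_force: [-0.1, -0.0, -2.0]
grip_width: 30.3
```

```bash
python3 - <<'E'
from h import *
for i in range(2):
  for c in ('top','side'):
    save(c,c+'4')
    s=bot.read_state();print(s['tcp_pos'].round(1), s['ee_rot'].round(3),s['wrist_force'].round(1))
    for q in ['plunger_tip','pin_tip']: print(c,q,[d for d in lm(q,c) if 560<d[1][0]<630])
im=cv2.imread('pics/top4.png')[190:280,300:450]; cv2.imwrite('pics/tz4.png',cv2.resize(im,(800,480),interpolation=cv2.INTER_CUBIC))
im=cv2.imread('pics/side4.png')[150:270,290:410]; cv2.imwrite('pics/sz4.png',cv2.resize(im,(600,600),interpolation=cv2.INTER_CUBIC))
E
```

```text
[ 594.  -194.7  102.7] [ 3.139 -0.068  0.009] [-0.3  0.4 -1.7]
top plunger_tip [(0.61, array([ 600. , -108.3,  118.7]))]
top pin_tip []
[ 593.7 -194.7  102.3] [ 3.139 -0.068  0.008] [ 0.5 -0.4 -1.4]
side plunger_tip [(0.49, array([ 598.4, -105.3,  119.1]))]
side pin_tip [(0.74, array([ 590.7, -255.2,  123.3]))]
[ 593.5 -194.7  102. ] [ 3.14  -0.068  0.007] [ 0.5  0.5 -2.6]
top plunger_tip [(0.55, array([ 593.9, -107.4,  118. ]))]
top pin_tip [(0.23, array([ 595.5, -193.1,  117.1]))]
[ 593.5 -194.6  101.9] [ 3.14  -0.068  0.007] [-0.3  0.7 -1.5]
side plunger_tip [(0.38, array([ 596.9, -110.1,  118.5]))]
side pin_tip [(0.8, array([ 591.2, -253.4,  119.5]))]
```

View pics/tz4.png

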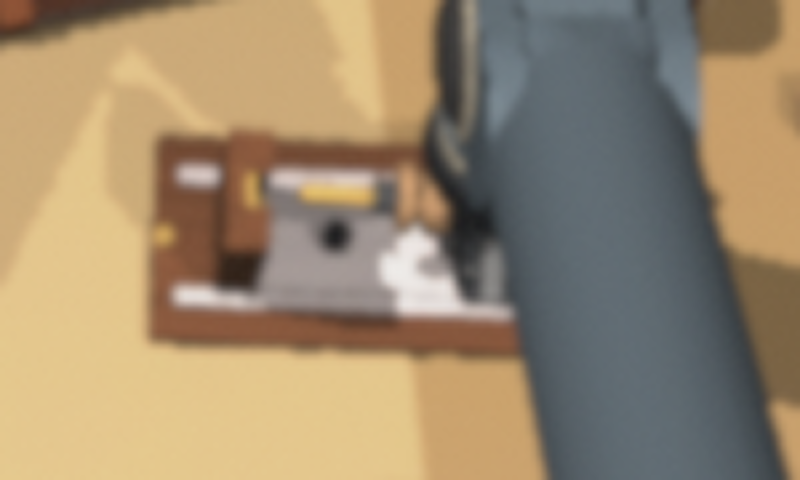

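View pics/sz4.png

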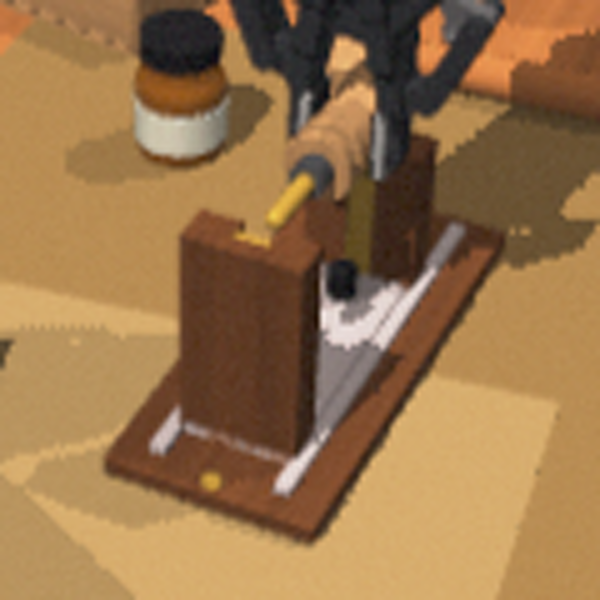

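```bash
python3 - <<'E'
from h import *
T=lambda x,y:(300+(x+.5)/5.333-.5,190+(y+.5)/5.333-.5)
for n,p,z in [('slotcorner up',(247,173),129),('slot lo',(250,207),129),('cheek up',(240,131),129),('cheek lo',(240,251),129),('cheek up in',(268,131),129),('cheek lo in',(268,256),129),('plunger tip',(303,191),121),('pl mid',(340,192),121),('pl end',(372,194),121)]:
    print(n,ray('top',T(*p),z).round(1))
S=lambda x,y:(290+(x+.5)/5-.5,150+(y+.5)/5-.5)
for n,p,z in [('plunger tip',(272,222),121),('pl end',(305,185),121),('slot back L',(238,234),129),('slot back R',(272,240),129),('slot edge L',(240,222),129)]: print(n,ray('side',S(*p),z).round(1))
s=bot.read_state(); yaw=-.043
for r in(40,60,86): print('tcp model',r,593.5+r*.043,-194.6+r)
E
```

```text
slotcorner up [604.  -83.5 129. ]
slot lo [587.2 -84.9 129. ]
cheek up [624.9 -80.2 129. ]
cheek lo [565.5 -80.  129. ]
cheek up in [625.  -93.7 129. ]
cheek lo in [563.1 -93.4 129. ]
plunger tip [ 597.1 -111.1  121. ]
pl mid [ 596.7 -129.1  121. ]
pl end [ 595.9 -144.7  121. ]
plunger tip [ 596.1 -110.6  121. ]
pl end [ 593.3 -142.7  121. ]
slot back L [602.4 -86.5 129. ]
slot back R [587.1 -88.7 129. ]
slot edge L [605.  -94.8 129. ]
tcp model 40 595.22 -154.6
tcp model 60 596.08 -134.6
tcp model 86 597.198 -108.6
```

>>> {"name": "apply_moves", "arguments": {
  "targets": [
    [[-0.2,-0.4,0.1,0,0,0,1],[0,-0.4,0,0,0,0,1],[0,-0.3,0,0,0,0,1],[0,0,0,0,0,0,1],[0,0,0,0,0,0,1]]
  ]
}}

```text
time_s: 14.75
tcp_pos: [591.8, -181.9, 100.7]
ee_rot: [3.14, -0.066, 0.007]
wrist_force: [0.1, 0.4, -2.1]
grip_width: 30.3
```

```bash
cat >> h.py <<'E'
def st():
    s=bot.read_state(); p=s['tcp_pos']; e=p[0]-(595.4+.04*(p[1]+87))
    R=Ro.from_rotvec(s['ee_rot']); Rt=Ro.from_euler('z',-.04)*Ro.from_rotvec([np.pi,0,0])
    print('t',round(s['time_s'],2),'p',p.round(1),'x err',e.round(1),'F',s['wrist_force'].round(1),'T',s['torque'].round(2),'rot',(R.inv()*Rt).as_rotvec().round(3),'g',round(s['grip_width'],1))
E
python3 -c "from h import *;st()"
```

```text
t 14.75 p [ 591.8 -181.9  100.7] x err 0.2 F [ 0.1  0.4 -2.1] T [-0.02 -0.02 -0.01] rot [ 0.001 -0.004 -0.002] g 30.3
```

>>> {"name": "apply_moves", "arguments": {
  "targets": [
    [[0,-0.2,0,0,0,0,1],[0,-0.2,0,0,0,0,1],[0,-0.2,0,0,0,0,1],[0,0,0,0,0,0,1],[0,0,0,0,0,0,1]]
  ]
}}

```text
time_s: 15.25
tcp_pos: [592.2, -175.6, 100.8]
ee_rot: [3.14, -0.067, 0.007]
wrist_force: [-0.4, -0.6, -2.3]
grip_width: 30.6
```

```bash
python3 -c "from h import *;st()"
```

```text
t 15.25 p [ 592.2 -175.6  100.8] x err 0.3 F [-0.4 -0.6 -2.3] T [ 0.03  0.02 -0.01] rot [ 0.001 -0.005 -0.003] g 30.6
```

>>> {"name": "apply_moves", "arguments": {
  "targets": [
    [[0,-0.1,0,0,0,0,1],[0,-0.1,0,0,0,0,1],[0,-0.1,0,0,0,0,1],[0,0,0,0,0,0,1],[0,0,0,0,0,0,1]]
  ]
}}

```text
time_s: 15.75
tcp_pos: [592.2, -173.0, 100.7]
ee_rot: [3.139, -0.068, 0.007]
wrist_force: [-0.8, 0.5, -1.2]
grip_width: 30.2
```

```bash
python3 -c "from h import *;st()"
```

```text
t 15.75 p [ 592.2 -173.   100.7] x err 0.3 F [-0.8  0.5 -1.2] T [-0.02  0.02  0.02] rot [ 0.001 -0.005 -0.003] g 30.2
```

>>> {"name": "apply_moves", "arguments": {
  "targets": [
    [[0,-0.1,0,0,0,0,1],[0,-0.1,0,0,0,0,1],[0,-0.1,0,0,0,0,1],[0,0,0,0,0,0,1],[0,0,0,0,0,0,1]]
  ]
}}

```text
time_s: 16.25
tcp_pos: [592.1, -172.8, 100.9]
ee_rot: [3.136, -0.071, 0.007]
wrist_force: [-0.2, -1.1, -2.4]
grip_width: 30.4
```

```bash
python3 -c "from h import *;st()"
```

```text
t 16.25 p [ 592.1 -172.8  100.9] x err 0.1 F [-0.2 -1.1 -2.4] T [-0.32  0.03 -0.01] rot [ 0.005 -0.005 -0.005] g 30.4
```

>>> {"name": "apply_moves", "arguments": {
  "targets": [
    [[0,-0.25,0,0,0,0,1],[0,-0.25,0,0,0,0,1],[0,-0.25,0,0,0,0,1],[0,-0.25,0,0,0,0,1],[0,-0.25,0,0,0,0,1]]
  ]
}}

```text
time_s: 16.75
tcp_pos: [592.2, -165.5, 101.1]
ee_rot: [3.128, -0.077, 0.007]
wrist_force: [-1.0, -6.3, -1.1]
grip_width: 30.7
```

```bash
python3 -c "from h import *;st()"
```

```text
t 16.75 p [ 592.2 -165.5  101.1] x err -0.0 F [-1.  -6.3 -1.1] T [-1.13  0.13 -0.03] rot [ 0.012 -0.004 -0.009] g 30.7
```

>>> {"name": "apply_moves", "arguments": {
  "targets": [
    [[0,-0.3,0,0.01,0,-0.005,1],[0,-0.3,0,0.01,0,-0.003,1],[0,-0.3,0,0.008,0,0,1],[0,-0.25,0,0.008,0,0,1],[0,-0.2,0,0.008,0,0,1]]
  ]
}}

```text
time_s: 17.25
tcp_pos: [592.5, -161.9, 100.3]
ee_rot: [-3.122, 0.073, -0.01]
wrist_force: [1.0, -7.2, -4.1]
grip_width: 30.2
```

```bash
python3 -c "from h import *;st()"
```

```text
t 17.25 p [ 592.5 -161.9  100.3] x err 0.1 F [ 1.  -7.2 -4.1] T [-1.68 -0.11 -0.11] rot [-0.019 -0.006 -0.007] g 30.2
```

>>> {"name": "apply_moves", "arguments": {
  "targets": [
    [[0,-0.33,0,-0.007,0,-0.003,1],[0,-0.33,0,-0.005,0,-0.003,1],[0,-0.33,0,-0.002,0,0,1],[0,-0.3,0,0,0,0,1],[0,-0.3,0,0,0,0,1]]
  ]
}}

```text
time_s: 17.75
tcp_pos: [592.5, -159.7, 100.5]
ee_rot: [3.129, -0.079, 0.009]
wrist_force: [-0.9, -9.4, -1.3]
grip_width: 30.2
```

```bash
python3 -c "from h import *;st()"
```

```text
t 17.75 p [ 592.5 -159.7  100.5] x err 0.0 F [-0.9 -9.4 -1.3] T [-1.57  0.15  0.03] rot [ 0.012 -0.006 -0.011] g 30.2
```

>>> {"name": "apply_moves", "arguments": {
  "targets": [
    [[0,-0.4,0,0.006,-0.002,-0.003,1],[0,-0.4,0,0.006,-0.002,-0.003,1],[0,-0.4,0,0.005,0,-0.003,1],[0,-0.4,0,0.005,0,0,1],[0,-0.4,0,0.005,0,0,1]]
  ]
}}

```text
time_s: 18.25
tcp_pos: [592.5, -156.4, 101.0]
ee_rot: [3.135, -0.082, 0.004]
wrist_force: [-1.5, -9.1, -2.3]
grip_width: 30.6
```

```bash
python3 -c "from h import *;st()"
```

```text
t 18.25 p [ 592.5 -156.4  101. ] x err -0.1 F [-1.5 -9.1 -2.3] T [-1.93  0.13 -0.04] rot [ 0.006 -0.003 -0.012] g 30.6
```

>>> {"name": "apply_moves", "arguments": {
  "targets": [
    [[0,-0.38,0.2,0.006,0,-0.005,1],[0,-0.38,0.3,0.006,0,-0.004,1],[0,-0.37,0.3,0.005,0,-0.003,1],[0,-0.37,0.3,0.005,0,-0.002,1],[0,-0.37,0.1,0.005,0,0,1]]
  ]
}}

```text
time_s: 18.75
tcp_pos: [594.1, -156.0, 91.9]
ee_rot: [3.139, -0.08, 0.011]
wrist_force: [-2.4, -9.0, 0.6]
grip_width: 30.2
```

```bash
python3 -c "from h import *;st()"
```

```text
t 18.75 p [ 594.1 -156.    91.9] x err 1.5 F [-2.4 -9.   0.6] T [-1.72  0.31  0.06] rot [ 0.001 -0.007 -0.011] g 30.2
```

>>> {"name": "apply_moves", "arguments": {
  "targets": [
    [[-0.12,-0.42,0,0.005,-0.002,-0.004,1],[-0.08,-0.42,0.05,0.005,-0.002,-0.004,1],[-0.04,-0.4,0.1,0.005,-0.001,-0.003,1],[-0.02,-0.4,0.1,0.004,0,-0.003,1],[-0.02,-0.4,0.1,0.004,0,0,1]]
  ]
}}

```text
time_s: 19.25
tcp_pos: [594.3, -155.2, 91.0]
ee_rot: [3.139, -0.08, 0.015]
wrist_force: [-0.9, -9.6, 1.9]
grip_width: 30.5
```

```bash
python3 - <<'E'
from h import *
st()
save('side','side5')
im=cv2.imread('pics/side5.png')[150:270,290:410]; cv2.imwrite('pics/sz5.png',cv2.resize(im,(600,600),interpolation=cv2.INTER_CUBIC))
st()
E
```

```text
t 19.25 p [ 594.3 -155.2   91. ] x err 1.6 F [-0.9 -9.6  1.9] T [-1.76  0.29  0.04] rot [ 0.001 -0.009 -0.011] g 30.5
t 19.3 p [ 594.4 -155.1   91. ] x err 1.7 F [-0.5 -9.   0.8] T [-1.81  0.1   0.  ] rot [ 0.001 -0.01  -0.011] g 30.5
```

View pics/sz5.png

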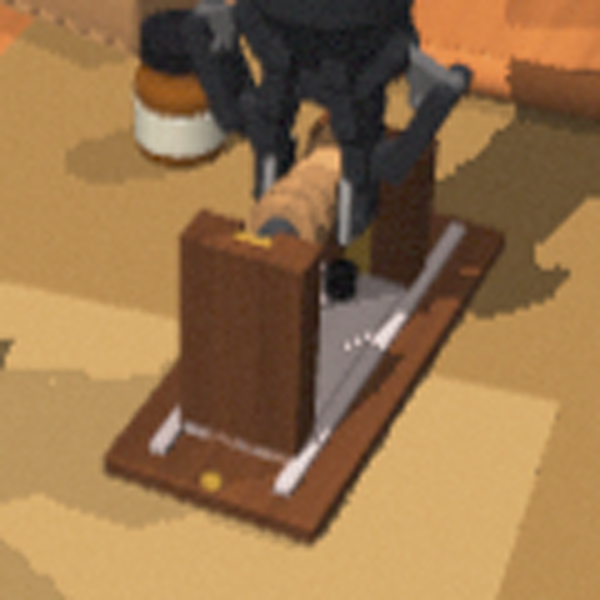

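>>> {"name": "apply_moves", "arguments": {
  "targets": [
    [[-0.15,-0.4,0.2,0.005,-0.005,-0.007,1],[-0.15,-0.4,0.2,0.005,-0.005,-0.007,1],[-0.15,-0.4,0.2,0.005,-0.004,-0.005,1],[-0.12,-0.4,0.2,0.005,-0.004,-0.005,1],[-0.1,-0.4,0.1,0.004,-0.003,-0.004,1]]
  ]
}}

```text
time_s: 19.8
tcp_pos: [593.7, -154.9, 86.9]
ee_rot: [3.14, -0.06, 0.005]
wrist_force: [0.2, -9.2, 0.4]
grip_width: 30.5
```

```bash
python3 -c "from h import *;st()"
```

```text
t 19.8 p [ 593.7 -154.9   86.9] x err 1.0 F [ 0.2 -9.2  0.4] T [-1.84 -0.02 -0.06] rot [ 0.001 -0.003  0.002] g 30.5
```

>>> {"name": "apply_moves", "arguments": {
  "targets": [
    [[-0.15,-0.38,0.2,0.004,-0.003,-0.001,1],[-0.15,-0.38,0.25,0.004,-0.002,-0.001,1],[-0.12,-0.38,0.25,0.004,-0.002,-0.001,1],[-0.1,-0.38,0.2,0.004,-0.001,-0.001,1],[-0.1,-0.38,0.1,0.004,-0.001,-0.001,1]]
  ]
}}

```text
time_s: 20.3
tcp_pos: [592.6, -155.3, 81.7]
ee_rot: [3.136, -0.076, 0.009]
wrist_force: [-0.1, -9.5, 0.6]
grip_width: 30.4
```

```bash
python3 -c "from h import *;st()"
```

```text
t 20.3 p [ 592.6 -155.3   81.7] x err -0.1 F [-0.1 -9.5  0.6] T [-1.88 -0.   -0.07] rot [ 0.004 -0.006 -0.008] g 30.4
```

>>> {"name": "apply_moves", "arguments": {
  "targets": [
    [[-0.05,-0.39,0.2,0.006,-0.003,-0.004,1],[-0.05,-0.39,0.25,0.005,-0.003,-0.004,1],[-0.05,-0.39,0.25,0.005,-0.002,-0.003,1],[-0.05,-0.39,0.2,0.004,-0.002,-0.003,1],[-0.05,-0.39,0.1,0.004,-0.001,-0.002,1]]
  ]
}}

```text
time_s: 20.8
tcp_pos: [593.2, -155.2, 75.8]
ee_rot: [3.137, -0.073, 0.004]
wrist_force: [-0.5, -8.9, 0.6]
grip_width: 30.1
```

```bash
python3 -c "from h import *;st()"
```

```text
t 20.8 p [ 593.2 -155.2   75.8] x err 0.6 F [-0.5 -8.9  0.6] T [-1.76  0.04 -0.  ] rot [ 0.004 -0.002 -0.006] g 30.1
```

>>> {"name": "apply_moves", "arguments": {
  "targets": [
    [[-0.08,-0.38,0.2,0.006,-0.002,-0.003,1],[-0.08,-0.38,0.2,0.005,-0.002,-0.003,1],[-0.08,-0.38,0.2,0.005,-0.001,-0.003,1],[-0.06,-0.38,0.15,0.004,-0.001,-0.003,1],[-0.06,-0.37,0.05,0.004,-0.001,-0.002,1]]
  ]
}}

```text
time_s: 21.3
tcp_pos: [592.9, -153.1, 69.9]
ee_rot: [-3.14, 0.071, -0.005]
wrist_force: [0.2, -9.3, -1.4]
grip_width: 30.6
```

```bash
python3 -c "from h import *;st()"
```

```text
t 21.3 p [ 592.9 -153.1   69.9] x err 0.1 F [ 0.2 -9.3 -1.4] T [-1.87 -0.04 -0.06] rot [-0.001 -0.003 -0.005] g 30.6
```

>>> {"name": "apply_moves", "arguments": {
  "targets": [
    [[-0.03,-0.3,0.15,0.003,-0.001,-0.003,1],[-0.03,-0.3,0.15,0.003,-0.001,-0.002,1],[-0.03,-0.3,0.1,0.003,-0.001,-0.002,1],[-0.03,-0.28,0.05,0.003,0,-0.002,1],[-0.03,-0.28,0,0.003,0,-0.001,1]]
  ]
}}

```text
time_s: 21.8
tcp_pos: [592.9, -154.5, 67.7]
ee_rot: [3.137, -0.073, 0.006]
wrist_force: [-0.5, -8.4, -0.6]
grip_width: 30.4
```

```bash
python3 -c "from h import *;st()"
```

```text
t 21.8 p [ 592.9 -154.5   67.7] x err 0.2 F [-0.5 -8.4 -0.6] T [-1.68  0.14  0.02] rot [ 0.004 -0.004 -0.007] g 30.4
```

>>> {"name": "apply_moves", "arguments": {
  "targets": [
    [[-0.02,-0.28,0.12,0.004,-0.001,-0.003,1],[-0.02,-0.25,0.08,0.003,-0.001,-0.003,1],[-0.02,-0.2,0.04,0.003,-0.001,-0.002,1],[-0.02,-0.15,0,0.002,0,-0.001,1],[-0.02,-0.12,0,0.002,0,-0.001,1]]
  ]
}}

```text
time_s: 22.3
tcp_pos: [592.8, -158.0, 67.6]
ee_rot: [3.135, -0.073, 0.005]
wrist_force: [-0.8, -6.8, -0.5]
grip_width: 30.2
```

```bash
python3 -c "from h import *;st()"
```

```text
t 22.3 p [ 592.8 -158.    67.6] x err 0.2 F [-0.8 -6.8 -0.5] T [-1.35  0.07 -0.02] rot [ 0.006 -0.003 -0.006] g 30.2
```

>>> {"name": "apply_moves", "arguments": {
  "targets": [
    [[-0.02,-0.1,0.05,0.004,-0.001,-0.002,1],[-0.02,-0.08,0.05,0.003,-0.001,-0.002,1],[-0.02,-0.08,0.02,0.002,0,-0.001,1],[0,-0.08,0,0.002,0,0,1],[0,-0.08,0,0.002,0,0,1]]
  ]
}}

```text
time_s: 22.8
tcp_pos: [592.9, -161.1, 67.6]
ee_rot: [3.139, -0.072, 0.005]
wrist_force: [-0.2, -5.0, -2.1]
grip_width: 30.6
```

```bash
python3 -c "from h import *;st()"
```

```text
t 22.8 p [ 592.9 -161.1   67.6] x err 0.4 F [-0.2 -5.  -2.1] T [-0.98  0.    0.17] rot [ 0.002 -0.003 -0.006] g 30.6
```

>>> {"name": "apply_moves", "arguments": {
  "targets": [
    [[-0.03,-0.06,0.04,0.002,-0.001,-0.003,1],[-0.02,-0.05,0.03,0.002,-0.001,-0.002,1],[0,-0.05,0.02,0.001,0,0,1],[0,-0.04,0,0.001,0,0,1],[0,-0.04,0,0.001,0,0,1]]
  ]
}}

```text
time_s: 23.3
tcp_pos: [592.9, -163.2, 67.5]
ee_rot: [3.14, -0.068, 0.004]
wrist_force: [0.2, -4.8, -2.2]
grip_width: 30.6
```

```bash
python3 -c "from h import *;st()"
```

```text
t 23.3 p [ 592.9 -163.2   67.5] x err 0.5 F [ 0.2 -4.8 -2.2] T [-0.92  0.07  0.06] rot [ 0.001 -0.002 -0.003] g 30.6
```

>>> {"name": "apply_moves", "arguments": {
  "targets": [
    [[-0.03,-0.02,0.05,0.001,0,-0.001,1],[-0.02,-0.01,0.05,0.001,0,0,1],[0,0,0.03,0,0,0,1],[0,0,0,0,0,0,1],[0,0.02,0,0,0,0,1]]
  ]
}}

```text
time_s: 23.8
tcp_pos: [592.9, -163.7, 66.7]
ee_rot: [-3.14, 0.068, -0.006]
wrist_force: [0.2, -5.1, -0.7]
grip_width: 30.7
```

```bash
python3 -c "from h import *;st()"
```

```text
t 23.8 p [ 592.9 -163.7   66.7] x err 0.6 F [ 0.2 -5.1 -0.7] T [-0.92  0.03 -0.02] rot [-0.001 -0.004 -0.003] g 30.7
```

>>> {"name": "apply_moves", "arguments": {
  "targets": [
    [[0,0.03,0.02,0,0,0,1],[0,0.04,0,0,0,0,1],[0,0.05,0,0,0,0,1],[0,0.05,0,0,0,0,1],[0,0.05,0,0,0,0,1]]
  ]
}}

```text
time_s: 24.3
tcp_pos: [592.9, -165.0, 66.5]
ee_rot: [-3.139, 0.067, -0.006]
wrist_force: [-0.9, -3.1, -0.2]
grip_width: 30.1
```

```bash
python3 -c "from h import *;st()"
```

```text
t 24.3 p [ 592.9 -165.    66.5] x err 0.6 F [-0.9 -3.1 -0.2] T [-0.59  0.14 -0.04] rot [-0.002 -0.004 -0.003] g 30.1
```

>>> {"name": "apply_moves", "arguments": {
  "targets": [
    [[0,0.06,0.01,0,0,0,1],[0,0.06,0,0,0,0,1],[0,0.06,0,0,0,0,1],[0,0.06,0,0,0,0,1],[0,0.06,0,0,0,0,1]]
  ]
}}

```text
time_s: 24.8
tcp_pos: [592.9, -165.0, 66.4]
ee_rot: [-3.135, 0.065, -0.006]
wrist_force: [-1.0, -1.9, -0.4]
grip_width: 30.4
```

```bash
python3 - <<'E'
from h import *
st()
for i in range(2):
  for c in ('side','top'):
    save(c,c+'6')
    for q in ['roller_center','plunger_tip','pin_tip']: print(c,q,[d for d in lm(q,c) if 560<d[1][0]<630])
st()
im=cv2.imread('pics/side6.png')[150:270,290:410]; cv2.imwrite('pics/sz6.png',cv2.resize(im,(600,600),interpolation=cv2.INTER_CUBIC))
E
```

```text
t 24.8 p [ 592.9 -165.    66.4] x err 0.6 F [-1.  -1.9 -0.4] T [-0.31  0.12 -0.1 ] rot [-0.006 -0.004 -0.001] g 30.4
side roller_center [(0.52, array([ 592.5, -168.1,   85.4]))]
side plunger_tip []
side pin_tip [(0.46, array([ 589.1, -223.1,   81.4])), (0.37, array([598.9, -44. ,  13.6]))]
top roller_center [(0.7, array([595.7, -84.1,  83.5])), (0.5, array([ 592.1, -165.5,   80. ]))]
top plunger_tip []
top pin_tip []
side roller_center [(0.44, array([ 593.2, -165.3,   80.8]))]
side plunger_tip []
side pin_tip [(0.75, array([ 587.9, -223.9,   84.1]))]
top roller_center [(0.46, array([ 593.5, -166.1,   84.2]))]
top plunger_tip [(0.43, array([594.1, -84.3,  82.7]))]
top pin_tip []
t 25.6 p [ 592.9 -165.1   66.4] x err 0.6 F [-0.8  0.8  0.7] T [ 0.29  0.16 -0.01] rot [-0.006 -0.004 -0.001] g 30.7
```

View pics/sz6.png

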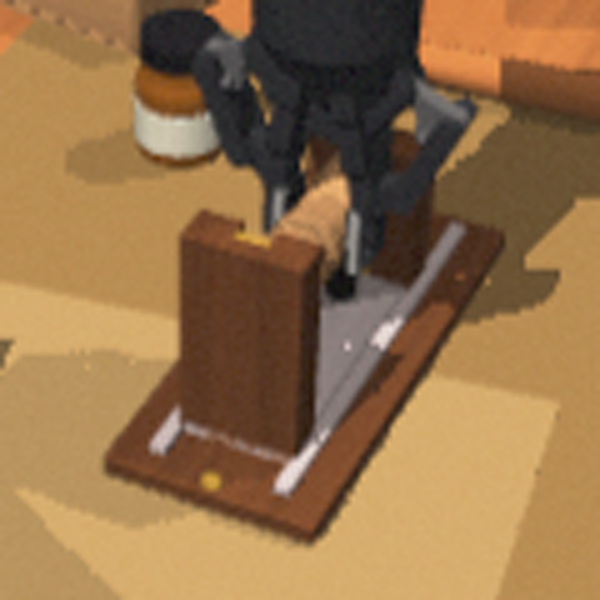

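The roller now sits level between the cheeks (zoom 320,220), with its pin end at the drilled cheek. Measured y has stopped at the predicted home of −165, and the wrist force is about zero. Releasing.

>>> {"name": "apply_moves", "arguments": {
  "targets": [
    [[0,0,0,0,0,0,0.55],[0,0,0,0,0,0,0.4],[0,0,0,0,0,0,0.2],[0,0,0,0,0,0,0],[0,0,0,0,0,0,0]]
  ]
}}

```text
time_s: 26.1
tcp_pos: [594.1, -165.8, 67.0]
ee_rot: [-3.137, 0.064, -0.01]
wrist_force: [0.3, -0.2, 0.5]
grip_width: 85.6
```

```bash
python3 - <<'E'
from h import *
st()
save('side','side7')
im=cv2.imread('pics/side7.png')[150:270,290:410]; cv2.imwrite('pics/sz7.png',cv2.resize(im,(600,600),interpolation=cv2.INTER_CUBIC))
E
```

```text
t 26.1 p [ 594.1 -165.8   67. ] x err 1.8 F [ 0.3 -0.2  0.5] T [ 0.02  0.06 -0.01] rot [-0.004 -0.006 -0.001] g 85.6
```

View pics/sz7.png

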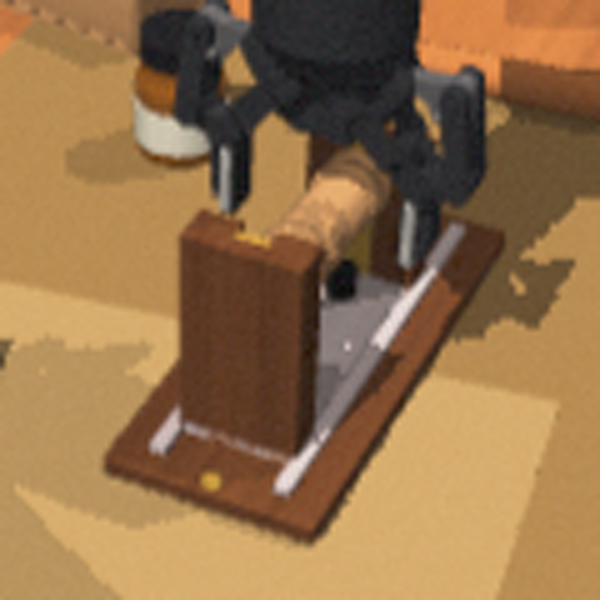

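The jaws are open and clear on both sides, and the roller stays between the cheeks (zoom 335,210). Rising straight up.

>>> {"name": "apply_moves", "arguments": {
  "targets": [
    [[0,0,-0.8,0,0,0,0],[0,0,-1.5,0,0,0,0],[0,0,-2,0,0,0,0],[0,0,-3,0,0,0,0],[0,0,-4,0,0,0,0]]
  ]
}}

```text
time_s: 26.65
tcp_pos: [590.1, -165.8, 181.6]
ee_rot: [-3.134, 0.062, 0.005]
wrist_force: [0.0, 0.0, -0.7]
grip_width: 85.1
```

>>> {"name": "apply_moves", "arguments": {
  "targets": [
    [[0,0,-3,0,0,0,0],[-3,0,-2,0,0,0,0],[-4,0,0,0,0,0,0],[-4,0,0,0,0,0,0],[-3,0,0,0,0,0,0]]
  ]
}}

```text
time_s: 27.15
tcp_pos: [454.7, -159.0, 246.2]
ee_rot: [-3.138, 0.056, -0.032]
wrist_force: [0.1, 0.6, 1.1]
grip_width: 85.2
```

```bash
python3 - <<'E'
from h import *
st()
for i in range(3):
  for c in ('side','top'):
    save(c,c+'8')
    for q in ['roller_center','plunger_tip','pin_tip']: print(c,q,[d for d in lm(q,c) if 560<d[1][0]<630])
st()
a=cv2.resize(cv2.imread('pics/side8.png')[150:270,290:410],(480,480),interpolation=cv2.INTER_CUBIC)
b=cv2.resize(cv2.imread('pics/top8.png')[200:275,330:405],(320,320),interpolation=cv2.INTER_CUBIC)
z=np.zeros((480,800,3),np.uint8); z[:,:480]=a; z[:320,480:]=b
cv2.imwrite('pics/z8.png',z)
E
```

```text
t 27.15 p [ 454.7 -159.   246.2] x err -137.8 F [0.1 0.6 1.1] T [-0.02  0.03 -0.01] rot [-0.003 -0.02   0.004] g 85.2
side roller_center [(0.56, array([ 593.6, -163.3,   84.7]))]
side plunger_tip []
side pin_tip [(0.71, array([ 588.9, -219.6,   84.7]))]
top roller_center [(0.9, array([ 594.8, -165.2,   82.4]))]
top plunger_tip [(0.39, array([595.9, -82.7,  85.8]))]
top pin_tip [(0.74, array([ 588.2, -224.7,   84.6])), (0.41, array([ 593.5, -168.7,   -5.6]))]
side roller_center [(0.71, array([ 592.6, -165.8,   84.9]))]
side plunger_tip []
side pin_tip [(0.59, array([ 590. , -225. ,   85.6]))]
top roller_center [(0.68, array([ 588.9, -223. ,   86.4])), (0.51, array([ 594.8, -167.6,   80.7]))]
top plunger_tip [(0.47, array([597.2, -82.6,  86.2]))]
top pin_tip [(0.61, array([ 591.9, -223.8,   82.5]))]
side roller_center [(0.77, array([ 591. , -164.9,   83. ]))]
side plunger_tip []
side pin_tip [(0.79, array([ 590.1, -225.3,   82.2]))]
top roller_center [(0.74, array([ 592.8, -165.3,   80.7]))]
top plunger_tip [(0.38, array([595.2, -82.4,  86.9]))]
top pin_tip [(0.63, array([ 589.4, -224.1,   87.9]))]
t 28.35 p [ 456.4 -159.3  244.6] x err -136.1 F [-0.4  0.2  0.9] T [-0.02  0.02 -0.02] rot [-0.004 -0.019  0.004] g 85.2
```

View pics/z8.png

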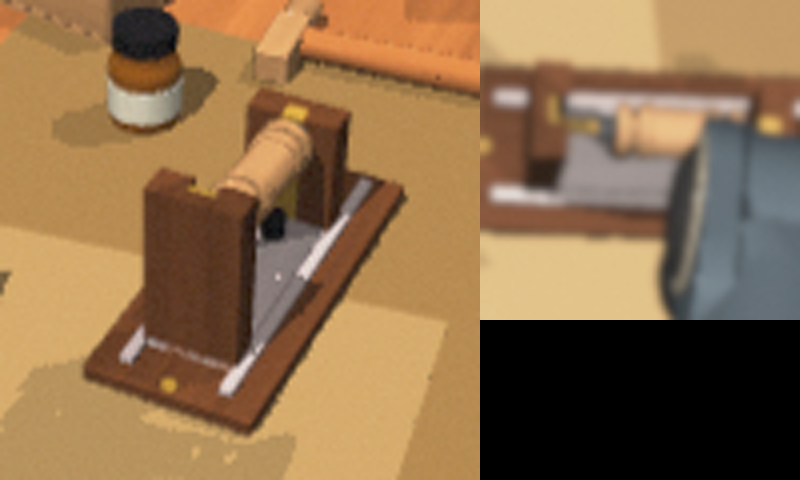

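View pics/side8.png

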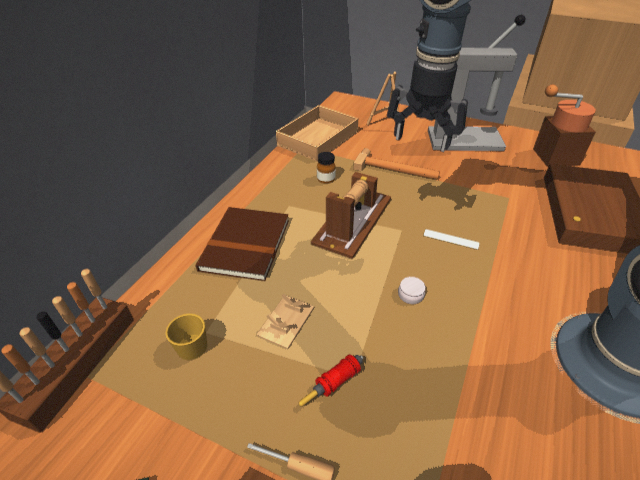

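The roller lies level between the cheeks (side picture 358,188). The tips measure about 141 mm apart and about 85 mm high, the arm is clear, and the bystanders are where they were. Handing in.

```bash
python3 -c "
from bench import bot
print(bot.close_job())"
```

```text
the job is handed in; nothing more can be done
None
```

The roller is in the stand, released and handed in at about 28 s of the 72 s allowed. No verdict was reported.

**What I did:** I lifted the roller straight out of its cradle and brought the plunger into the slot above the low cheek. Feeling for the slot's back put the carriage about 10 mm off centre towards the slot end. I pushed the plunger in about 17–18 mm, lowered the roller until the plunger sprang into its pocket, and let the spring carry the pin into the hole before opening the jaws. The largest wrist reading I saw was about 9.5 N, but I only read it between moves.

**Last checks:**
- **Along the stand:** the roller stopped at y ≈ −165 mm, the home position worked out from the felt contact.
- **Tips:** the cameras put the plunger tip at y ≈ −82.6 mm and the pin tip at y ≈ −224 mm. That is about 141 mm apart (140 is fully home), with both tips about 85 mm high, to within the networks' 4 mm.
- **Surroundings:** in the side picture the bystanders and the red look-alike had not visibly moved, and the arm was clear of everything.

**What was weaker:** the side camera never found the plunger tip once it was in the slot, so its position rests on low-confidence top views (about 0.4). The networks' single readings scattered by a few millimetres. I did not measure the roller's contact force or speed after letting go.

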